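Lay up the splinter-removal set tray

ROBOT

A 6-joint arm with a two-finger parallel gripper is mounted at the origin on a cart in front of the work surface, level with it; the furniture and walls round the work are solid. World frame = base frame: x ahead of the robot, y to its left, z up, the work surface at z = 0. Lengths are in mm, angles in rad, forces in N, time in s.
With the tool pointing down it reaches from about 350 to 775 mm from the base axis. Payload 7.3 kg.
Tool frame: the origin (TCP) lies on the mounting face of the last link; the fingertips stand 178 mm ahead of it and the grasp point (between the pads) lies 159 mm ahead of it; z points along the fingers, y is the line along which they close (so a half turn about z gives the same grasp; the last joint's range is limited). The gripper opens to 92 mm and grips with 3 to 60 N. Pads are 19 mm wide; open, the fingers measure 130 mm over their backs; the gripper's body (75 mm by 190 mm) begins 47 mm behind the grasp point.
Start: joints at [-1.381, 0.342, 1.524, -0, 1.275, -0.146], TCP at [173.02, -495.673, 404.741] pointing down, gripper open.
Joint ranges: [-2.53, 2.53], [-0.77, 2.02], [0.04, 2.7], [-1, 4.14], [0.28, 2.66], [-3.11, 3.11]. Speed limits (rad/s): [2.57, 2.57, 3.14, 3.14, 3.14, 3.14].

INTERFACE

Orientations are given as [roll, pitch, yaw] about the fixed x, y, z axes, in that order (R = Rz(yaw) Ry(pitch) Rx(roll)).
In Python, from plant import bot, vision gives the robot as it stands. The module is installed in compiled form; this text tells all that it offers.
- The arm moves only by the shell command python3 -m crank, which reads ROWS from standard input. ROWS is a JSON list of rows, 1 to 5 of them, each an object with the fields jaw (the finger opening in mm), pos (a list: dx, dy, dz in parts of the range, where 1.0 means 30 cm), twist (a turn about the tool's z in normalised numbers (1 is 4 rad)); a field left out counts as zero (the opening has to be given); each row is the pose to reach, as a shift and turn from the pose commanded when the command began, along the tool's axes at that moment; what a row does not reach only later rows make up. A row lasts 1/8 s, in which the tool goes at most 62.5 mm and 0.188 rad, less where a joint would pass 70% of its speed; a pose out of reach is approached as far as the arm can. The fingers move at their own pace and stop on an object; the grip force is fixed at half the most. Time passes only in rows, so rows that do not move let the fingers close. It prints the time, the measured TCP pose, the force, the opening and the grip force at its end. A shift or turn number past 1, either way, is cut back to 1. Input that does not fit is refused with a message, and nothing moves.
- bot.get_obs(): the state, without advancing time (a new reading comes with each control period).
- vision.capture(name): name is "side" or "top" or "wrist"; returns a dict with "color" (400x640x3 uint8, red, green, blue), "K" (3x3 intrinsics, pixels), "R" (3x3) and "t" (3): a world point X has camera coordinates R X + t. Camera axes: x right, y down, z forward; pixel columns grow to the right and rows downward; lengths in mm; the calibration is good to about 2 mm. A picture is of the moment at which its call begins. There is no depth.
- bot.close_job(): hands the job in; it is judged then, once.
The state is a dict: "time": time; "joint_positions": joint angles; "dq": joint speeds; "tau": joint torques, N m; "tool_pos": TCP position; "tcp_rot": TCP orientation; "contact_force": force on the tool from outside, world axes, zero at the start; "moment": the same for the moment, N m; "grip_width": finger opening in mm; "finger_force": force on a finger pad.
Only numpy, scipy, OpenCV 4.12 (cv2) and the standard library are available. Lean on these libraries where they do the work, as an engineer would, in place of code of your own. Each camera call takes 0.05 s, during which the arm holds its last target. There are 200 camera calls.

TASK

Lay up the splinter-removal set: put the slim syringe, the forceps, the ointment tube and the small vial from the prep board into the stainless tray, each set down (not dropped) in the insert shaped for it, the syringe's finger flange down in the cross slot, the vial standing upright in its round well, everything lying flat on the floor of its nest. Leave the fat syringe and the big vial where they are on the board: they belong to another set and do not fit.

Things in the scene. Friction and masses are not known exactly. Their poses are not given: they have to be found in the camera images.
- small_syringe: Slim 1 ml capped syringe lying on the 8 mm thick prep board, clear and white, 122 mm long, barrel 6 mm wide and 7 high; finger flange 20 mm wide, 9 high, 2 thick, 42 mm from the middle towards the plunger; 12 g. Origin: mid length, underside; y along it to the plunger end (at the start roughly to the robot), z up. Grip across the middle.
- forceps: Steel thumb forceps lying on the 8 mm thick prep board, 124 mm long, up to 17 mm wide, 8 mm high, about 22 g. Origin: mid length, on the underside; y along it, z up. Grip it across the middle.
- ointment_tube: Small crimped tube, white with a dark red screw cap, lying on the 8 mm thick prep board; 64 mm long with cap, 21 mm wide, 13 mm high, about 20 g, rigid. Origin: mid length, on the underside; y along it towards the cap, z up. Grip it across the middle.
- small_vial: Small glass vial with blue cap and band standing on the 8 mm thick prep board; 21 mm diameter, 38 mm high, 15 g. Origin: centre of its foot; z up. To the fingers it is an 18 mm square post with sides along its x and y.
- large_syringe: Look-alike that does not belong: fat 10 ml syringe lying on the board, 125 mm long, barrel 17 mm across, flange 30 mm wide; too thick for the syringe nest. Origin: on the underside near mid length; y along it to the plunger, z up. Stays where it is.
- large_vial: Look-alike that does not belong: big glass vial standing on the board, form, cap and band like the small one's but 36 mm diameter, 62 mm high; too wide for the vial well. Origin: centre of its foot; z up. Stays where it is.
- syringe_nest: Fixed grey insert 150x48.5x30 mm, one of four 50 mm apart in a steel tray (rim 20). Origin: centre of underside, 1.5 mm over the worktop; x lengthwise away from robot, z up. Floor at z 18; a 44 mm long finger trough crosses its middle, end walls to z 30. For the slim syringe: channel 138x17 mm, flange slot (34 wide, 18 long) across it at x -42: plunger end to -x.
- forceps_nest: Fixed grey insert 150x48.5x30 mm, one of four 50 mm apart in a steel tray (rim 20). Origin: centre of underside, 1.5 mm over the worktop; x lengthwise away from robot, z up. Floor at z 18; a 44 mm long finger trough crosses its middle, end walls to z 30. For the forceps: a plain channel 138 mm long, 29 mm wide, no cross slot; either way round.
- tube_nest: Fixed grey insert 150x48.5x30 mm, one of four 50 mm apart in a steel tray (rim 20). Origin: centre of underside, 1.5 mm over the worktop; x lengthwise away from robot, z up. Floor at z 18; a 44 mm long finger trough crosses its middle, end walls to z 30. For the ointment tube: a short wide pocket, 80 mm long, 33 mm wide; tube lengthwise, either way round.
- vial_nest: Fixed grey insert 150x48.5x30 mm, one of four 50 mm apart in a steel tray (rim 20). Origin: centre of underside, 1.5 mm over the worktop; x lengthwise away from robot, z up. Floor at z 18; a 44 mm long finger trough crosses its middle, end walls to z 30. For the small vial: a round well, 34 mm diameter, at the middle, 10 mm deep (its bottom at z 8); no channel.

How it is judged:
By the outcome, as a careful person would: the job done as asked, in the order asked, and still so for the second after the job is handed in, with the robot touching nothing.
It also fails if it takes over 109 s, if anything falls off the work surface, if the arm or the gripper's body presses on something with over 40 N, if the wrist force passes 120 N, or if a joint passes its speed limit or range.

## Working session

There is one attempt and no reset: what is moved stays moved. The work goes in short steps, Python scripts to look and compute and a shell command to move; the robot and the scene stay as the last step left them, time stands still between calls to the robot, and variables do not carry over. Pictures are saved under pics/ and viewed, at most 14 in all, crops included, and the job is handed in when it is done.

```bash
mkdir -p pics
python3 - <<'E'
from plant import bot, vision
import cv2
for n in("top","side"):
    d=vision.capture(n); cv2.imwrite(f"pics/{n}0.png",d["color"][:,:,::-1]); print(n,d["K"].tolist(),d["R"].tolist(),d["t"].tolist())
print(bot.get_obs())
E
```

```text
top [[474.2294779409161, 0.0, 321.50131586288654], [0.0, 474.2294779409161, 192.5449334516596], [0.0, 0.0, 1.0]] [[0.011498754875211691, -0.999932542159606, 0.0016400507759244654], [-0.9841185950304231, -0.011607427502100734, -0.17713231930432527], [0.1771394071110823, 0.0004227966547768232, -0.9841856794788891]] [-25.964748120464243, 496.56841226558123, 1463.8259305134561]
side [[464.29951113165356, 0.0, 311.99943953869774], [0.0, 464.29951113165356, 202.94314617975778], [0.0, 0.0, 1.0]] [[-0.9997842162498375, -0.018206436742615146, -0.010002329670414235], [-0.003904885620416594, 0.6376374039512271, -0.7703267442784463], [0.02040276466535746, -0.7701214623314149, -0.6375709062139939]] [490.4311432618362, 44.01300001703913, 1142.849935163204]
{'time': 0.1, 'joint_positions': array([-1.38099152e+00,  3.42626716e-01,  1.52491835e+00, -2.41708984e-06,
        1.27539054e+00, -1.45952775e-01]), 'dq': array([-7.23109007e-04, -2.45206554e-03, -2.72975797e-03,  3.66539326e-05,
       -1.37692434e-03, -3.68688209e-04]), 'tau': array([ 1.63403183e-03, -4.32004952e+01, -2.44694245e+01,  7.19166943e-02,
        5.26420923e-02, -5.08336950e-05]), 'tool_pos': array([ 173.00011535, -495.54738666,  404.12905836]), 'tcp_rot': array([-3.14026364e+00, -1.93025411e-04,  3.35758160e-01]), 'contact_force': array([-0.44227965,  0.19779561, -0.56329827]), 'moment': array([ 0.03444011, -0.02090335, -0.06181994]), 'finger_force': 0.0, 'grip_width': 92.02147929581209}
```

View pics/top0.png

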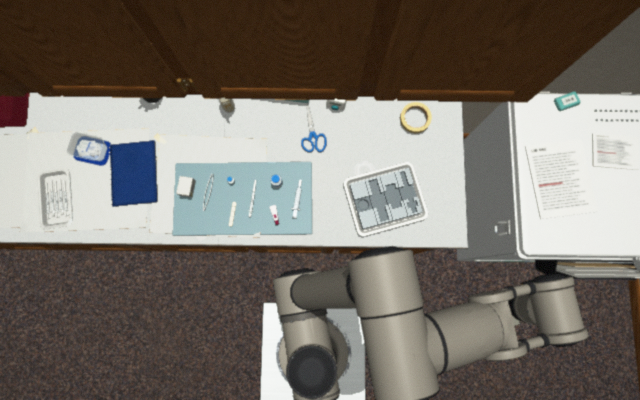

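View pics/side0.png

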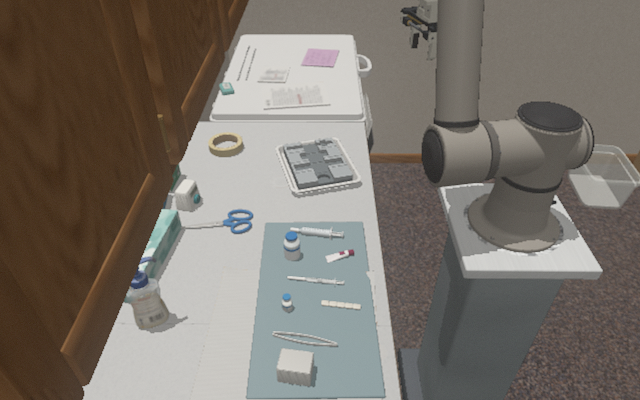

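The top view shows the board at columns 173–312, rows 162–235. On it are the forceps (208,192), small vial (231,181), slim syringe (252,197), tube (275,214), big vial (277,181) and fat syringe (297,198). The tray is at (386,200), slightly rotated. The side view agrees. I'll enlarge both areas next.

```bash
cat > h.py <<'E'
import numpy as np, cv2
from plant import bot, vision
def ray(d,uv,z):
    "pixel(s) -> world points on plane z"
    uv=np.atleast_2d(np.array(uv,float)); R,t=np.array(d["R"]),np.array(d["t"])
    v=(R.T@np.linalg.inv(d["K"])@np.c_[uv,np.ones(len(uv))].T).T; c=-R.T@t
    return c+v*((z-c[2])/v[:,2])[:,None]
def proj(d,X):
    p=(np.array(d["K"])@(np.array(d["R"])@np.atleast_2d(X).T+np.array(d["t"])[:,None])).T
    return p[:,:2]/p[:,2:]
def crop(d,x0,y0,x1,y1,s,name):
    cv2.imwrite("pics/"+name,cv2.resize(d["color"][y0:y1,x0:x1,::-1],None,fx=s,fy=s,interpolation=cv2.INTER_CUBIC))
E
python3 - <<'E'
from h import *
d=vision.capture("top"); crop(d,165,145,440,245,2.9,"topc.png")
for n,uv,z in [("forceps",(208,192),12),("svial",(231,181),46),("syr",(252,197),12),("tube",(275,214),15),("tray",(386,200),20),("cupb",(320,95),0)]: print(n,ray(d,uv,z).round())
E
```

```text
forceps [[500. 349.  12.]]
svial [[531. 269.  46.]]
syr [[485. 205.  12.]]
tube [[430. 129.  15.]]
tray [[ 479. -228.   20.]]
cupb [[842. -11.   0.]]
```

View pics/topc.png

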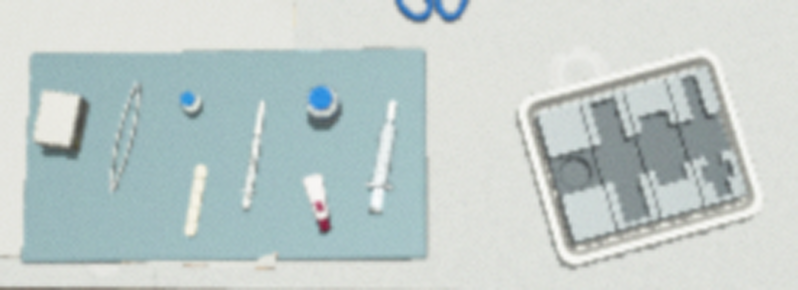

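Tray order, left to right: vial well, forceps channel, tube pocket, syringe. It's yawed about +0.3 rad. Next I'll move the wrist camera over the tray.

```bash
cat >> h.py <<'E'
def go(x,y,z,yaw=None):
    "tool-axis shift and turn to a TCP target, tool kept pointing down"
    o=bot.get_obs(); p=o["tool_pos"]; w=o["tcp_rot"][2]
    R=cv2.Rodrigues(np.array([0,0,w]))[0]@np.diag([1.,-1,-1])
    d=R.T@(np.array([x,y,z])-p); t=0 if yaw is None else -(np.remainder(yaw-w+np.pi/2,np.pi)-np.pi/2)
    print("go",d.round(1),"turn",round(t,3),"dist",round(float(np.linalg.norm(d))),"tcp",p.round(1),"rpy",o["tcp_rot"].round(4),"q6",round(o["joint_positions"][5],2))
E
python3 -c "
from h import *
go(440,-228,404)
d=vision.capture('wrist'); print(d['K'],d['R'],d['t'],-np.array(d['R']).T@d['t'])"
```

```text
go [ 3.402e+02 -1.647e+02  2.000e-01] turn 0 dist 378 tcp [ 173.  -495.6  404.2] rpy [-3.1405e+00 -2.0000e-04  3.3580e-01] q6 -0.15
[[280.38541371   0.         318.76835513]
 [  0.         280.38541371 202.68389627]
 [  0.           0.           1.        ]] [[ 0.32996102 -0.94399284 -0.00179902]
 [-0.90162596 -0.31571559  0.29562525]
 [-0.2796361  -0.09592277 -0.95530229]] [-525.23041375  -37.3931891   391.55405786] [ 249.0835447  -470.06041512  384.16196096]
```

Careful with the scale: shifts go in shares of 30 cm and turns go in shares of 4 rad. That gives: 290 mm is 0.9667, -110 mm is -0.3667.

```bash
echo '[{"jaw":92,"pos":[0.2,-0.0933,0]},{"jaw":92,"pos":[0.3867,-0.1867,0]},{"jaw":92,"pos":[0.58,-0.28,0]},{"jaw":92,"pos":[0.7733,-0.3667,0]},{"jaw":92,"pos":[0.9667,-0.4667,0]}]' | python3 -m crank; echo '[{"jaw":92,"pos":[0.1667,-0.0833,0.1]},{"jaw":92,"pos":[0.3333,-0.1,0.2667]},{"jaw":92,"pos":[0.3333,-0.1,0.2667]},{"jaw":92,"pos":[0.3333,-0.1,0.2667]}]' | python3 -m crank
python3 - <<'E'
from h import *
d=vision.capture("wrist"); cv2.imwrite("pics/w1.png",d["color"][:,:,::-1]); np.savez("w1.npz",**d); go(500,-220,324)
E
```

```text
time: 0.82
tool_pos: [395.3, -273.3, 404.8]
tcp_rot: [3.141, -0.0, 0.336]
contact_force: [0.1, -1.4, 0.5]
grip_width: 91.7
finger_force: 0.0
time: 1.32
tool_pos: [478.7, -213.6, 324.4]
tcp_rot: [-3.141, 0.001, 0.337]
contact_force: [0.3, -0.1, 0.7]
grip_width: 91.9
finger_force: 0.0
go [18.5 12.7  1.3] turn 0 dist 22 tcp [ 478.4 -214.1  325.3] rpy [ 3.1408e+00 -1.0000e-04  3.3570e-01] q6 0.67
```

View pics/w1.png

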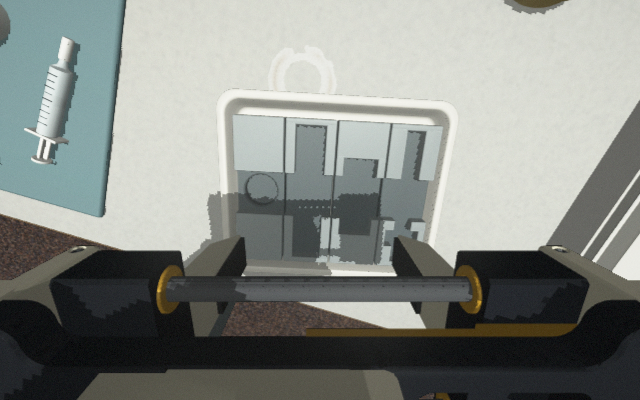

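The tray lies nearly square in the wrist view. Vial well (262,188), block seams at columns 285/337/390, far block edge at row 114–125. The near end is hidden by the gripper, so I'll back off and detect the corners.

To row units: -70 mm is -0.2333, -40 mm is -0.1333.

```bash
echo '[{"jaw":92,"pos":[-0.1333,0,0]},{"jaw":92,"pos":[-0.2333,0,0]},{"jaw":92,"pos":[-0.2333,0,0]},{"jaw":92,"pos":[-0.2333,0,0]}]' | python3 -m crank
python3 - <<'E'
from h import *
d=vision.capture("wrist"); crop(d,180,20,480,240,2.6,"w2.png"); np.savez("w2.npz",**d); go(500,-220,324)
E
```

```text
time: 1.88
tool_pos: [412.5, -237.4, 326.0]
tcp_rot: [3.139, -0.002, 0.334]
contact_force: [-0.2, 0.3, -0.1]
grip_width: 91.8
finger_force: 0.0
go [88.  12.5  1.7] turn 0 dist 89 tcp [ 412.7 -237.1  325.7] rpy [ 3.1397e+00 -1.3000e-03  3.3490e-01] q6 0.55
```

View pics/w2.png

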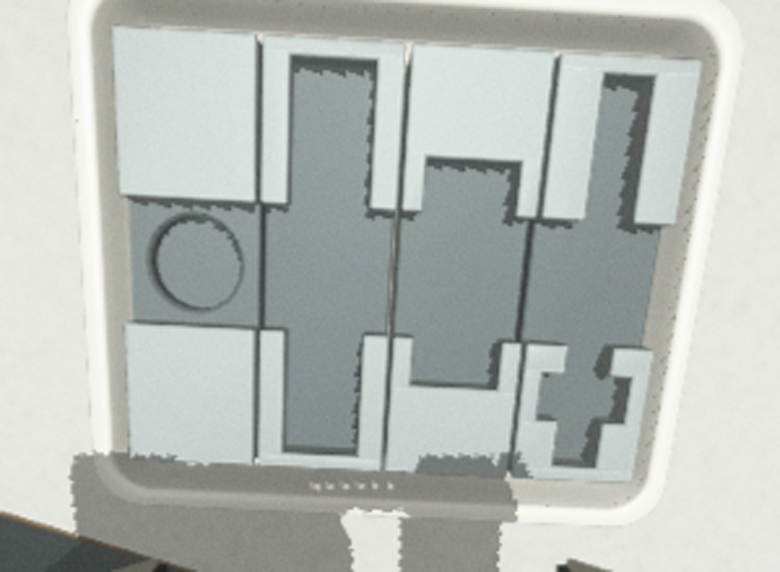

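The crop shows all four nests. The insert corners on the top face are at crop (113,27), (700,60), (129,459) and (631,481), and the vial well is at (197,262). I'll fit these to the known 150×198.5 mm layout.

Run:
```python
from h import *
d=np.load("w2.npz")
M=[(75,99.25,113,27),(75,-99.25,700,60),(-75,99.25,129,459),(-75,-99.25,631,481),(22,99.25,120,194),(-22,99.25,126,322),(22,50.75,255,202),(75,50.75,257,33),(-75,50.75,253,464),(75,-.75-0,410,43),(-75,0,385,470)]
M=np.array(M); uv=M[:,2:]/2.6+[180,20]
W=ray(d,uv,31.5)[:,:2]
A,_=cv2.estimateAffinePartial2D(M[:,:2].astype(np.float32),W.astype(np.float32),ransacReprojThreshold=6)
s=np.hypot(A[0,0],A[1,0]); print("scale",s,"yaw",np.arctan2(A[1,0],A[0,0]),"c",A[:,2]); print((M[:,:2]@A[:,:2].T+A[:,2]-W).round(1).tolist())
for n,y in zip("vial forceps tube syringe".split(),(75,25,-25,-75)): print(n,(A@[0,y,1]).round(1))
print("well", ray(d,np.array([197,262])/2.6+[180,20],19.5))
t=vision.capture("top"); print(ray(t,(386,200),20))
```

```text
scale 0.9919189552940766 yaw 0.2851693517571353 c [ 485.12493384 -226.65160228]
[[0.1, 0.5], [0.3, -0.2], [0.6, -0.7], [-0.2, -0.1], [-0.6, 0.1], [0.1, 0.4], [-0.1, -0.4], [-0.3, -0.1], [0.2, -0.4], [0.1, -0.1], [-0.3, 1.0]]
vial [ 464.2 -155.3]
forceps [ 478.1 -202.9]
tube [ 492.1 -250.4]
syringe [ 506.1 -298. ]
well [[ 464.62122554 -155.52173289   19.5       ]]
[[ 479.25239684 -228.38361094   20.        ]]
```

The fit is good: residuals under 1 mm, scale 0.992, and the well agrees. Tray yaw is 0.285, with nests at vial (464,-155), forceps (478,-203), tube (492,-251) and syringe (506,-299). Now the board.

To row units: -273 mm is -0.91, -218 mm is -0.7267, 0.48 rad is 0.12.

```bash
echo '[{"jaw":92,"pos":[0.0733,-0.18,0],"twist":0.025},{"jaw":92,"pos":[0.1467,-0.3633,0],"twist":0.05},{"jaw":92,"pos":[0.2233,-0.5467,0],"twist":0.075},{"jaw":92,"pos":[0.3,-0.7267,0],"twist":0.1},{"jaw":92,"pos":[0.3733,-0.91,0],"twist":0.12}]' | python3 -m crank; python3 -c "
from h import *
go(440,235,326,-0.15)"
```

```text
time: 2.6
tool_pos: [428.6, 60.3, 325.0]
tcp_rot: [-3.142, -0.001, -0.146]
contact_force: [0.5, 0.6, -0.7]
grip_width: 91.8
finger_force: 0.0
go [ -14.2 -174.5   -1. ] turn 0.004 dist 175 tcp [428.6  60.3 325. ] rpy [-3.1415e+00 -1.2000e-03 -1.4650e-01] q6 1.68
```

```bash
echo '[{"jaw":92,"pos":[-0.0133,-0.1933,0]},{"jaw":92,"pos":[-0.03,-0.3867,0]},{"jaw":92,"pos":[-0.0467,-0.58,0]},{"jaw":92,"pos":[-0.0467,-0.58,0]},{"jaw":92,"pos":[-0.0467,-0.58,0]}]' | python3 -m crank
python3 - <<'E'
from h import *
d=vision.capture("wrist"); crop(d,150,10,490,235,2.35,"w3.png"); np.savez("w3.npz",**d); go(440,235,326,-0.15)
E
```

```text
time: 3.22
tool_pos: [439.3, 232.5, 324.4]
tcp_rot: [3.141, 0.0, -0.143]
contact_force: [1.2, -0.2, -0.8]
grip_width: 92.0
finger_force: 0.0
go [ 0.1 -3.2 -1.5] turn 0.006 dist 4 tcp [439.4 231.9 324.5] rpy [ 3.1409e+00  4.0000e-04 -1.4410e-01] q6 2.05
```

View pics/w3.png

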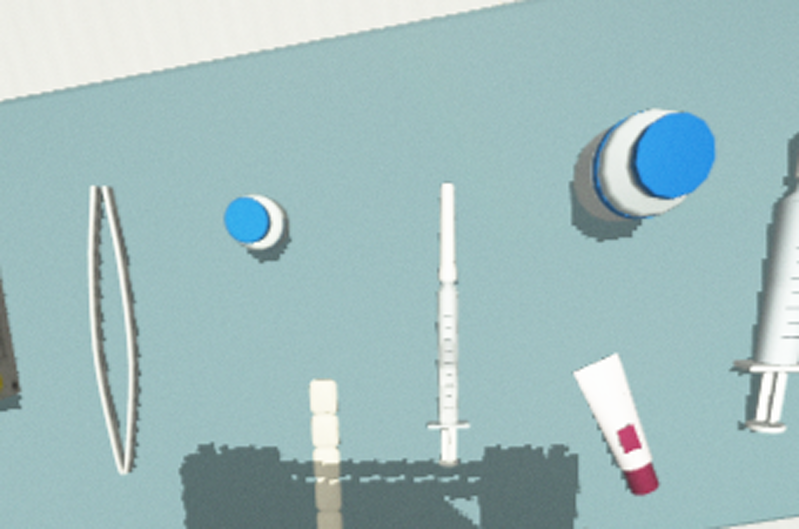

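In the crop: syringe runs (447,183)→(449,466) with its flange at row 426. Forceps (101,186)→(124,472), tube crimp (597,364)→cap (645,490), small-vial cap (247,220), big-vial cap (675,154).

Run:
```python
from h import *
d=np.load("w3.npz")
P=lambda a,z: ray(d,np.array(a)/2.35+[150,10],z)[:,:2]
def ax(n,a,b,z):
    p,q=P([a,b],z); v=p-q; print(n,"mid",((p+q)/2).round(1),"len",np.linalg.norm(v).round(1),"yaw",np.arctan2(v[1],v[0]).round(3))
ax("syr",(447,183),(449,466),11.5); ax("forceps",(101,186),(124,472),13); ax("tube",(597,364),(645,490),14)
print("flange",P((448,426),12.5))
print("fw",P([(91,300),(135,340)],13)); print("vial",P((247,220),46),"big",P((675,154),70))
t=vision.capture("top"); print("top syr",ray(t,(165+255/2.9,145+155/2.9),11.5),"forceps",ray(t,(165+125/2.9,145+138/2.9),12),"vialcap",ray(t,(165+188/2.9,145+99/2.9),46))
```

```text
syr mid [480.4 202.8] len 123.2 yaw -0.112
forceps mid [499.3 348.7] len 124.4 yaw -0.189
tube mid [426.6 129.6] len 65.7 yaw 0.297
flange [[438.73248259 207.86543917]]
fw [[516.59694504 353.83202206]
 [497.18806467 339.45483147]]
vial [[536.74974506 273.51735268]] big [[535.23726201 126.02751661]]
top syr [[480.67900098 201.94149804  11.5       ]] forceps [[498.17942057 348.15009856  12.        ]] vialcap [[536.5683877  272.91681864  46.        ]]
```

All lengths match the given sizes, and the two cameras agree to about 1 mm. Going for the syringe.

```bash
python3 -c "
from h import *
go(480.4,202.8,240,-0.112)"
```

```text
go [44.6 22.4 84.6] turn -0.033 dist 98 tcp [439.5 231.4 324.6] rpy [ 3.1411e+00  3.0000e-04 -1.4520e-01] q6 2.05
```

To row units: 84.5 mm is 0.2817, 44.5 mm is 0.1483, -0.033 rad is -0.0083.

```bash
echo '[{"jaw":40,"pos":[0.0733,0.0367,0.14],"twist":-0.0083},{"jaw":40,"pos":[0.1483,0.075,0.2817],"twist":-0.0083},{"jaw":40,"pos":[0.1483,0.075,0.2817],"twist":-0.0083},{"jaw":40,"pos":[0.1483,0.075,0.2817],"twist":-0.0083}]' | python3 -m crank; python3 -c "
from h import *
go(480.4,202.8,187.5,-0.112)"
```

```text
time: 3.82
tool_pos: [480.4, 203.0, 241.2]
tcp_rot: [-3.141, -0.001, -0.113]
contact_force: [-0.4, 0.4, -0.4]
grip_width: 56.4
finger_force: 0.0
go [ 0.   0.2 53.7] turn -0.001 dist 54 tcp [480.4 203.  241.2] rpy [-3.1413e+00 -6.0000e-04 -1.1290e-01] q6 1.94
```

To row units: 53 mm is 0.1767, 45 mm is 0.15.

```bash
echo '[{"jaw":40,"pos":[0,0,0.1]},{"jaw":40,"pos":[0,0,0.15]},{"jaw":40,"pos":[0,0,0.1767]},{"jaw":40,"pos":[0,0,0.1767]}]' | python3 -m crank && echo '[{"jaw":0},{"jaw":0},{"jaw":0},{"jaw":0},{"jaw":0}]' | python3 -m crank
```

```text
time: 4.32
tool_pos: [480.3, 203.7, 187.5]
tcp_rot: [3.142, -0.0, -0.111]
contact_force: [0.1, 0.7, -0.0]
grip_width: 40.0
finger_force: 0.0
time: 4.95
tool_pos: [480.3, 203.5, 187.3]
tcp_rot: [3.142, -0.0, -0.111]
contact_force: [-0.2, 0.6, 2.7]
grip_width: 5.7
finger_force: 30.0
```

To row units: 166 mm is 0.5533, 110 mm is 0.3667, -0.14 rad is -0.035.

```bash
echo '[{"jaw":0,"pos":[0,0,-0.15]},{"jaw":0,"pos":[0,0,-0.3167]},{"jaw":0,"pos":[0.03,0.18,-0.3167],"twist":-0.01},{"jaw":0,"pos":[0.06,0.3667,-0.3167],"twist":-0.0225},{"jaw":0,"pos":[0.09,0.5533,-0.3167],"twist":-0.035}]' | python3 -m crank && python3 -c "
from h import *
go(506.2,-298.6,282,0.285)"
```

```text
time: 5.58
tool_pos: [488.5, 34.1, 282.4]
tcp_rot: [3.141, -0.001, 0.031]
contact_force: [1.0, 0.2, -0.1]
grip_width: 5.3
finger_force: 30.0
go [  7.3 333.1   0.4] turn -0.254 dist 333 tcp [488.5  34.1 282.4] rpy [ 3.1414e+00 -7.0000e-04  3.1200e-02] q6 1.45
```

To row units: 275 mm is 0.9167, 220 mm is 0.7333, -0.21 rad is -0.0525.

```bash
echo '[{"jaw":0,"pos":[0.0033,0.1833,0],"twist":-0.01},{"jaw":0,"pos":[0.0067,0.3667,0],"twist":-0.02},{"jaw":0,"pos":[0.01,0.55,0],"twist":-0.03},{"jaw":0,"pos":[0.0167,0.7333,0],"twist":-0.0425},{"jaw":0,"pos":[0.02,0.9167,0],"twist":-0.0525}]' | python3 -m crank && echo '[{"jaw":0,"pos":[0.04,0.1867,0],"twist":-0.011},{"jaw":0,"pos":[0.04,0.1867,0],"twist":-0.011},{"jaw":0,"pos":[0.04,0.1867,0],"twist":-0.011}]' | python3 -m crank && python3 -c "
from h import *
go(506.2,-298.6,240,0.285)
d=vision.capture('wrist'); crop(d,120,0,520,240,2,'w4.png')"
```

```text
time: 6.2
tool_pos: [502.4, -241.0, 282.2]
tcp_rot: [3.142, -0.0, 0.24]
contact_force: [1.0, 0.2, -0.6]
grip_width: 5.0
finger_force: 30.0
time: 6.58
tool_pos: [527.1, -290.3, 281.6]
tcp_rot: [-3.14, 0.001, 0.282]
contact_force: [0.3, 0.8, -1.0]
grip_width: 5.4
finger_force: 30.0
go [-22.4   2.1  41.6] turn -0.003 dist 47 tcp [ 527.1 -290.3  281.6] rpy [-3.140e+00  1.000e-03  2.821e-01] q6 0.66
```

View pics/w4.png

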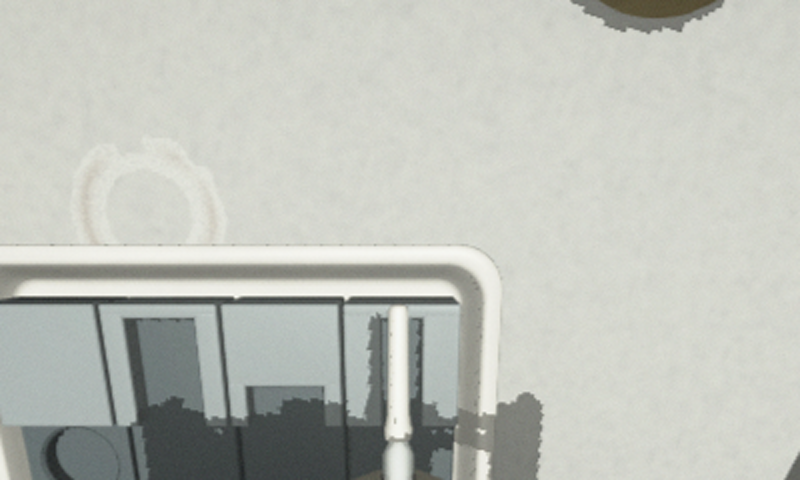

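The syringe is held straight, its cap at (397,310) over the channel at (402,320). Lowering it in.

To row units: 60 mm is 0.2, -22.4 mm is -0.0747, -0.003 rad is -0.0008.

```bash
echo '[{"jaw":0,"pos":[-0.0747,0.007,0],"twist":-0.0008},{"jaw":0,"pos":[-0.0747,0.007,0.1333],"twist":-0.0008},{"jaw":0,"pos":[-0.0747,0.007,0.2],"twist":-0.0008},{"jaw":0,"pos":[-0.0747,0.007,0.2],"twist":-0.0008}]' | python3 -m crank && python3 -c "
from h import *
go(506.2,-298.6,199.3,0.285)
d=vision.capture('wrist'); print(proj(d,[[506+62,-298.6+18,24]]))"
```

```text
time: 7.12
tool_pos: [506.1, -297.4, 221.1]
tcp_rot: [-3.139, 0.002, 0.287]
contact_force: [1.1, 0.1, 0.4]
grip_width: 5.3
finger_force: 30.0
go [-0.2  1.2 21.8] turn 0.002 dist 22 tcp [ 506.1 -297.4  221.1] rpy [-3.1385e+00  2.2000e-03  2.8710e-01] q6 0.62
[[320.62570271 142.45185901]]
```

To row units: 21.8 mm is 0.0727, 21 mm is 0.07.

```bash
echo '[{"jaw":0,"pos":[0,0.004,0.04]},{"jaw":0,"pos":[0,0.004,0.06]},{"jaw":0,"pos":[0,0.004,0.07]},{"jaw":0,"pos":[0,0.004,0.0727]},{"jaw":0,"pos":[0,0.004,0.0727]}]' | python3 -m crank
```

```text
time: 7.8
tool_pos: [506.9, -300.2, 200.5]
tcp_rot: [3.141, -0.0, 0.286]
contact_force: [-0.0, 0.8, 0.4]
grip_width: 5.0
finger_force: 30.0
```

To row units: 1 mm is 0.0033, 0.6 mm is 0.002.

```bash
echo '[{"jaw":0,"pos":[0,0,0.002]},{"jaw":0,"pos":[0,0,0.0033]},{"jaw":0,"pos":[0,0,0.0033]}]' | python3 -m crank
```

```text
time: 8.18
tool_pos: [506.9, -300.1, 199.5]
tcp_rot: [3.141, -0.0, 0.286]
contact_force: [-0.3, 0.4, -0.5]
grip_width: 5.5
finger_force: 30.0
```

To row units: 0.7 mm is 0.0023.

```bash
echo '[{"jaw":0,"pos":[0,0,0.0023]},{"jaw":0,"pos":[0,0,0.0023]},{"jaw":0,"pos":[0,0,0.0023]}]' | python3 -m crank
```

```text
time: 8.55
tool_pos: [506.9, -300.2, 198.8]
tcp_rot: [3.141, -0.0, 0.286]
contact_force: [-0.0, -0.4, 2.7]
grip_width: 5.5
finger_force: 30.0
```

Contact at 198.8, with +2.7 N. Releasing and rising.

To row units: -100 mm is -0.3333, -80 mm is -0.2667.

```bash
echo '[{"jaw":24},{"jaw":24},{"jaw":24}]' | python3 -m crank && echo '[{"jaw":24,"pos":[0,0,-0.0833]},{"jaw":24,"pos":[0,0,-0.2667]},{"jaw":40,"pos":[-0.1,-0.1,-0.3333]},{"jaw":40,"pos":[-0.2,-0.2333,-0.3333]},{"jaw":40,"pos":[-0.2,-0.2333,-0.3333]}]' | python3 -m crank
python3 - <<'E'
from h import *
d=vision.capture("wrist"); crop(d,160,20,500,240,2.3,"w5.png"); go(499.3,348.7,290,-0.189)
E
```

```text
time: 8.93
tool_pos: [506.9, -300.1, 198.6]
tcp_rot: [-3.142, 0.0, 0.286]
contact_force: [-0.6, -0.8, 0.0]
grip_width: 23.4
finger_force: 0.0
time: 9.55
tool_pos: [427.1, -247.7, 298.6]
tcp_rot: [-3.138, 0.002, 0.286]
contact_force: [0.1, -0.2, -0.2]
grip_width: 39.9
finger_force: 0.0
go [ 236.2 -553.7    9.1] turn 0.475 dist 602 tcp [ 428.8 -249.2  299.1] rpy [-3.1416e+00  1.0000e-04  2.8590e-01] q6 0.6
```

View pics/w5.png

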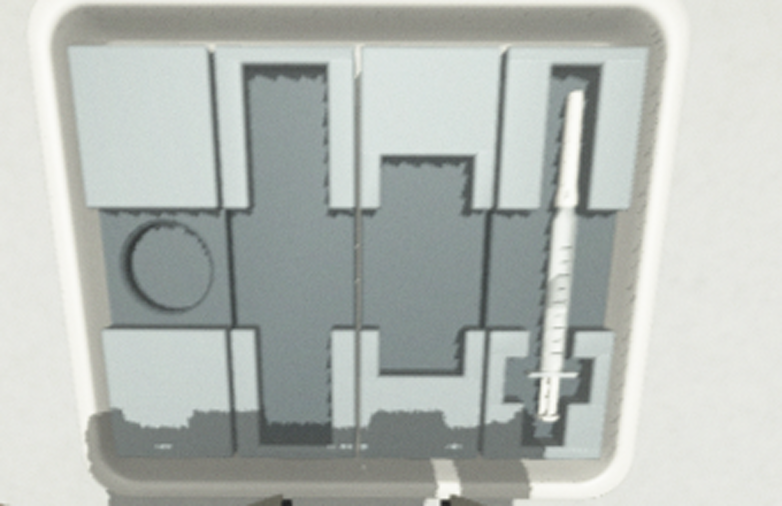

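The syringe is seated: flange at (552,375) inside the cross slot, barrel in the channel. Forceps next.

To row units: -277 mm is -0.9233, -222 mm is -0.74, 0.475 rad is 0.1188.

```bash
echo '[{"jaw":50,"pos":[0.08,-0.1867,0],"twist":0.025},{"jaw":50,"pos":[0.1567,-0.37,0],"twist":0.05},{"jaw":50,"pos":[0.2367,-0.5533,0],"twist":0.075},{"jaw":50,"pos":[0.3133,-0.74,0],"twist":0.1},{"jaw":50,"pos":[0.3933,-0.9233,0],"twist":0.1188}]' | python3 -m crank && python3 -c "
from h import *
go(499.3,348.7,290,-0.189)"
```

```text
time: 10.22
tool_pos: [466.1, 51.0, 298.9]
tcp_rot: [-3.141, -0.002, -0.192]
contact_force: [1.0, -1.0, -0.1]
grip_width: 50.0
finger_force: 0.0
go [ -24.3 -298.6    8.9] turn -0.003 dist 300 tcp [466.1  51.  298.9] rpy [-3.1414e+00 -2.0000e-03 -1.9220e-01] q6 1.71
```

To row units: -298.6 mm is -0.9953, -238 mm is -0.7933.

```bash
echo '[{"jaw":40,"pos":[-0.0167,-0.1967,0]},{"jaw":40,"pos":[-0.0333,-0.3933,0]},{"jaw":40,"pos":[-0.05,-0.5933,0]},{"jaw":40,"pos":[-0.0667,-0.7933,0]},{"jaw":40,"pos":[-0.081,-0.9953,0.03]}]' | python3 -m crank && echo '[{"jaw":40},{"jaw":40,"pos":[0,0,0.1333]},{"jaw":40,"pos":[0,0,0.2]},{"jaw":40,"pos":[0,0,0.2]},{"jaw":40,"pos":[0,0,0.2]}]' | python3 -m crank
python3 - <<'E'
from h import *
go(499.3,348.7,187.5,-0.189)
d=vision.capture("wrist"); crop(d,170,0,470,240,2,"w6.png"); print((proj(d,[[499.3,348.7,12]])-[170,0])*2)
E
```

```text
time: 10.85
tool_pos: [498.2, 349.7, 290.1]
tcp_rot: [-3.14, -0.003, -0.189]
contact_force: [0.9, 0.5, 0.8]
grip_width: 40.3
finger_force: 0.0
time: 11.48
tool_pos: [497.9, 346.8, 230.6]
tcp_rot: [-3.141, -0.002, -0.19]
contact_force: [0.8, 0.3, 1.3]
grip_width: 39.9
finger_force: 0.0
go [ 1.  -2.2 43.1] turn -0.001 dist 43 tcp [497.9 346.8 230.6] rpy [-3.1406e+00 -1.5000e-03 -1.8990e-01] q6 2.24
[[290.27551236 451.7577842 ]]
```

View pics/w6.png

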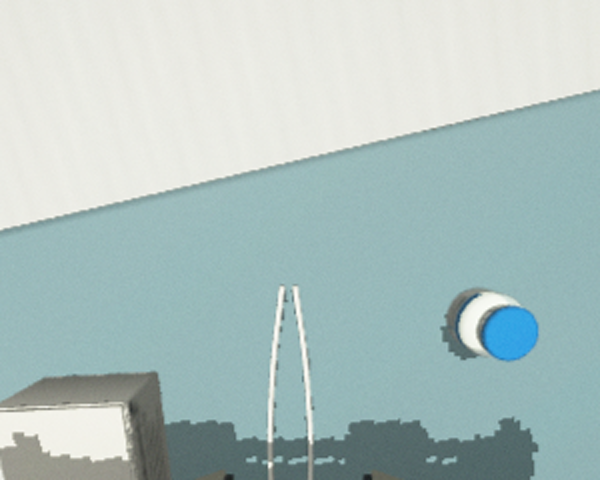

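The forceps is centred between the fingers: arms at columns 270/310, predicted centre 290. A box sits to its left, so I'll check its height against the gripper body, triangulating from two views.

Run:
```python
from h import *
d=vision.capture("wrist"); t=vision.capture("top")
pm=lambda d:np.array(d["K"])@np.c_[d["R"],d["t"]]
X=cv2.triangulatePoints(pm(d),pm(t),np.array([[248.5],[186.]]),np.array([[194.6],[177.4]])); print((X[:3]/X[3]).T)
g=t["color"].astype(int)[150:215,165:200]; m=((g[...,0]>g[...,2])&(g.sum(2)>330)).astype(np.uint8)
c=max(cv2.findContours(m,0,2)[0],key=cv2.contourArea); r=cv2.minAreaRect(c); print(cv2.contourArea(c)); b=cv2.boxPoints(r)+[165,150]
for z in (8,40,60): print(z,ray(t,b,z)[:,:2].round().tolist())
```

```text
[[543.22330115 387.62282663  34.24262877]]
846.5
8 [[576.0, 495.0], [577.0, 383.0], [428.0, 375.0], [427.0, 485.0]]
40 [[569.0, 484.0], [570.0, 375.0], [424.0, 366.0], [423.0, 474.0]]
60 [[564.0, 477.0], [565.0, 369.0], [422.0, 361.0], [420.0, 467.0]]
```

The box is about 35–40 mm tall, well under the gripper body at 75, but it's about 42 mm beside the grip line. I'll narrow the opening to 28.

To row units: 43 mm is 0.1433, 36 mm is 0.12.

```bash
echo '[{"jaw":28,"pos":[0.0033,-0.005,0]},{"jaw":28,"pos":[0.0033,-0.005,0]},{"jaw":28,"pos":[0.0033,-0.005,0.0667]},{"jaw":28,"pos":[0.0033,-0.005,0.12]},{"jaw":28,"pos":[0.0033,-0.005,0.1433]}]' | python3 -m crank && echo '[{"jaw":28},{"jaw":0},{"jaw":0},{"jaw":0}]' | python3 -m crank
```

```text
time: 12.25
tool_pos: [498.0, 348.1, 186.0]
tcp_rot: [3.14, 0.001, -0.189]
contact_force: [-14.1, -7.7, 46.9]
grip_width: 28.4
finger_force: 23.6
time: 12.75
tool_pos: [498.4, 348.3, 186.7]
tcp_rot: [-3.141, -0.0, -0.189]
contact_force: [0.8, -0.1, -0.7]
grip_width: 16.4
finger_force: 30.0
```

To row units: 164 mm is 0.5467, 109 mm is 0.3633, -0.14 rad is -0.035.

```bash
echo '[{"jaw":0,"pos":[0,0,-0.1333]},{"jaw":0,"pos":[0,0,-0.3167]},{"jaw":0,"pos":[0.0267,0.18,-0.3167],"twist":-0.01},{"jaw":0,"pos":[0.0567,0.3633,-0.3167],"twist":-0.0225},{"jaw":0,"pos":[0.0833,0.5467,-0.3167],"twist":-0.035}]' | python3 -m crank && python3 -c "
from h import *
go(478.1,-202.7,282,0.285)"
```

```text
time: 13.38
tool_pos: [491.6, 181.0, 281.9]
tcp_rot: [3.142, -0.001, -0.047]
contact_force: [0.6, -0.2, -0.0]
grip_width: 16.2
finger_force: 30.0
go [ 4.400e+00  3.839e+02 -1.000e-01] turn -0.332 dist 384 tcp [491.6 181.  281.9] rpy [ 3.1415e+00 -7.0000e-04 -4.6800e-02] q6 1.82
```

To row units: 275 mm is 0.9167, 220 mm is 0.7333, -0.25 rad is -0.0625.

```bash
echo '[{"jaw":0,"pos":[0.0033,0.1833,0],"twist":-0.0125},{"jaw":0,"pos":[0.0033,0.3667,0],"twist":-0.025},{"jaw":0,"pos":[0.0067,0.55,0],"twist":-0.0375},{"jaw":0,"pos":[0.01,0.7333,0],"twist":-0.05},{"jaw":0,"pos":[0.01,0.9167,0],"twist":-0.0625}]' | python3 -m crank && echo '[{"jaw":0,"pos":[0.03,0.1833,0],"twist":-0.01},{"jaw":0,"pos":[0.0933,0.3567,0],"twist":-0.0205},{"jaw":0,"pos":[0.0933,0.3567,0],"twist":-0.0205},{"jaw":0,"pos":[0.0933,0.3567,0],"twist":-0.0205}]' | python3 -m crank && python3 -c "
from h import *
go(478.1,-202.7,222,0.285)"
```

```text
time: 14.0
tool_pos: [481.2, -94.1, 281.9]
tcp_rot: [3.141, -0.0, 0.202]
contact_force: [1.0, 0.7, 0.3]
grip_width: 16.4
finger_force: 30.0
time: 14.5
tool_pos: [529.8, -191.3, 281.2]
tcp_rot: [-3.14, 0.001, 0.282]
contact_force: [-0.0, 0.6, -0.1]
grip_width: 16.4
finger_force: 30.0
go [-52.8  -3.4  59.2] turn -0.003 dist 79 tcp [ 529.8 -191.3  281.2] rpy [-3.1404e+00  1.1000e-03  2.8210e-01] q6 0.81
```

To row units: 55 mm is 0.1833, -52.8 mm is -0.176, -0.003 rad is -0.0008.

```bash
echo '[{"jaw":0,"pos":[-0.1,-0.0067,0],"twist":-0.0008},{"jaw":0,"pos":[-0.176,-0.0113,0],"twist":-0.0008},{"jaw":0,"pos":[-0.176,-0.0113,0.1333],"twist":-0.0008},{"jaw":0,"pos":[-0.176,-0.0113,0.1833],"twist":-0.0008},{"jaw":0,"pos":[-0.176,-0.0113,0.1833],"twist":-0.0008}]' | python3 -m crank && python3 -c "
from h import *
go(478.1,-202.7,198.2,0.285)
d=vision.capture('wrist'); crop(d,160,0,500,240,2.2,'w7.png')"
```

```text
time: 15.12
tool_pos: [478.4, -202.2, 226.1]
tcp_rot: [-3.14, 0.002, 0.287]
contact_force: [-0.0, -0.0, 0.0]
grip_width: 16.3
finger_force: 30.0
go [-0.5  0.4 27.9] turn 0.002 dist 28 tcp [ 478.4 -202.2  226.1] rpy [-3.1398e+00  1.6000e-03  2.8680e-01] q6 0.74
```

View pics/w7.png

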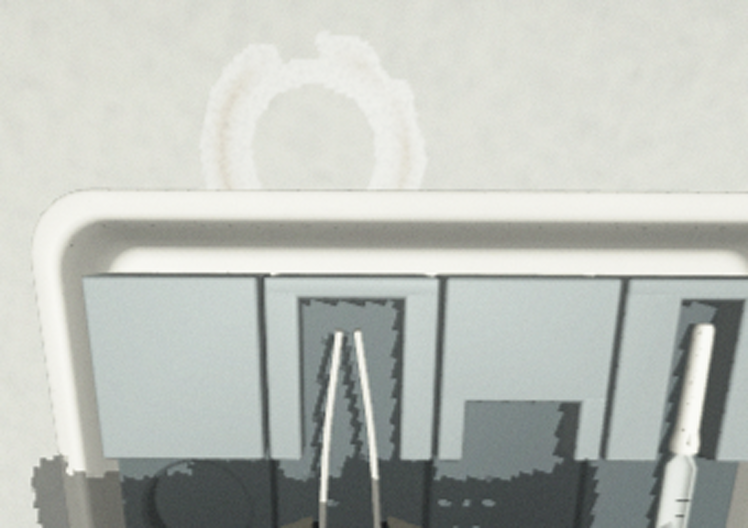

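The forceps tips at (348,333) are centred in the channel (columns 300–405). Lowering.

To row units: 26.5 mm is 0.0883, 25.5 mm is 0.085.

```bash
echo '[{"jaw":0,"pos":[0,0.0013,0.0467]},{"jaw":0,"pos":[0,0.0013,0.0733]},{"jaw":0,"pos":[0,0.0013,0.085]},{"jaw":0,"pos":[0,0.0013,0.0883]},{"jaw":0,"pos":[0,0.0013,0.0883]}]' | python3 -m crank
```

```text
time: 15.8
tool_pos: [478.8, -203.5, 200.3]
tcp_rot: [3.141, -0.0, 0.286]
contact_force: [0.8, -0.6, 0.2]
grip_width: 16.2
finger_force: 30.0
```

To row units: 1.3 mm is 0.0043, 0.7 mm is 0.0023.

```bash
echo '[{"jaw":0,"pos":[0,0,0.0023]},{"jaw":0,"pos":[0,0,0.0043]},{"jaw":0,"pos":[0,0,0.0043]}]' | python3 -m crank; echo '[{"jaw":0,"pos":[0,0,0.002]},{"jaw":0,"pos":[0,0,0.002]}]' | python3 -m crank
```

```text
time: 16.18
tool_pos: [478.7, -203.4, 199.0]
tcp_rot: [3.141, -0.0, 0.286]
contact_force: [-0.5, 0.7, 0.0]
grip_width: 16.3
finger_force: 30.0
time: 16.42
tool_pos: [478.7, -203.4, 198.3]
tcp_rot: [3.142, 0.0, 0.286]
contact_force: [-1.1, 0.2, -0.7]
grip_width: 16.2
finger_force: 30.0
```

To row units: 0.6 mm is 0.002.

```bash
echo '[{"jaw":0,"pos":[0,0,0.002]},{"jaw":0,"pos":[0,0,0.002]}]' | python3 -m crank
```

```text
time: 16.68
tool_pos: [478.7, -203.4, 198.2]
tcp_rot: [3.141, -0.0, 0.286]
contact_force: [-1.6, 0.5, 4.1]
grip_width: 15.9
finger_force: 30.0
```

Contact at +4 N. Releasing and heading for the tube.

To row units: -160 mm is -0.5333, -105 mm is -0.35.

```bash
echo '[{"jaw":30},{"jaw":30},{"jaw":30}]' | python3 -m crank && echo '[{"jaw":30,"pos":[0,0,-0.0833]},{"jaw":30,"pos":[0,0,-0.2833]},{"jaw":45,"pos":[-0.0667,-0.1667,-0.2833]},{"jaw":45,"pos":[-0.1167,-0.35,-0.2833]},{"jaw":45,"pos":[-0.1667,-0.5333,-0.2833]}]' | python3 -m crank && python3 -c "
from h import *
go(426.6,129.6,250,0.297)"
```

```text
time: 17.05
tool_pos: [478.9, -203.7, 197.8]
tcp_rot: [3.141, -0.001, 0.286]
contact_force: [0.2, -1.0, 1.5]
grip_width: 29.6
finger_force: 0.8
time: 17.68
tool_pos: [384.3, -62.8, 282.6]
tcp_rot: [-3.141, -0.0, 0.285]
contact_force: [0.4, 0.9, 0.3]
grip_width: 44.7
finger_force: 0.0
go [  94.6 -172.7   32.6] turn -0.012 dist 200 tcp [384.3 -62.8 282.6] rpy [-3.1414 -0.      0.2848] q6 0.93
```

To row units: -172.7 mm is -0.5757, -155 mm is -0.5167, -0.012 rad is -0.003.

```bash
echo '[{"jaw":45,"pos":[0.0933,-0.1733,0],"twist":-0.0025},{"jaw":45,"pos":[0.1867,-0.3467,0],"twist":-0.003},{"jaw":45,"pos":[0.28,-0.5167,0.0333],"twist":-0.003},{"jaw":45,"pos":[0.3153,-0.5757,0.1067],"twist":-0.003},{"jaw":45,"pos":[0.3153,-0.5757,0.1067],"twist":-0.003}]' | python3 -m crank && echo '[{"jaw":45,"pos":[0,0,0.05]},{"jaw":45,"pos":[0,0,0.05]}]' | python3 -m crank
python3 - <<'E'
from h import *
go(426.6,129.6,187.5,0.297)
d=vision.capture("wrist"); np.savez("w8.npz",**d); crop(d,170,0,470,240,2,"w8.png"); print((proj(d,[[426.6,129.6,12]])-[170,0])*2)
E
```

```text
time: 18.3
tool_pos: [427.0, 129.5, 249.4]
tcp_rot: [-3.141, 0.004, 0.301]
contact_force: [-0.9, -0.9, 0.4]
grip_width: 45.2
finger_force: 0.0
time: 18.55
tool_pos: [427.3, 127.4, 235.5]
tcp_rot: [-3.141, 0.002, 0.297]
contact_force: [-0.4, -0.0, -0.6]
grip_width: 44.9
finger_force: 0.0
go [-0.  -2.3 48. ] turn -0.0 dist 48 tcp [427.3 127.4 235.5] rpy [-3.1414e+00  2.0000e-03  2.9670e-01] q6 1.39
[[289.37269647 446.84111356]]
```

View pics/w8.png

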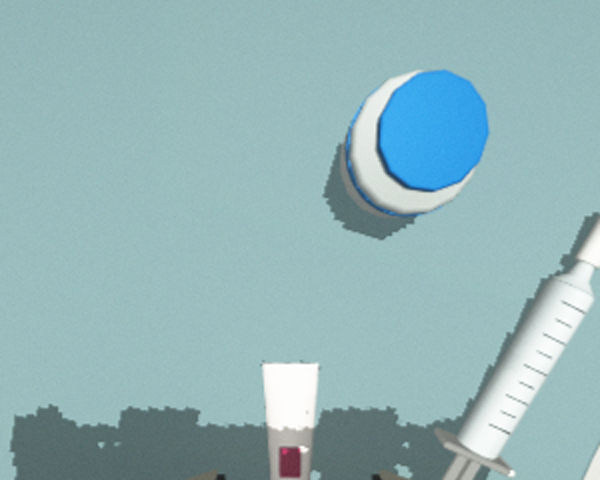

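The tube is centred at column 290, and the fat syringe's flange starts at column 437 (54 mm off). I'll narrow to 34 and descend.

To row units: 46.5 mm is 0.155, 44 mm is 0.1467.

```bash
echo '[{"jaw":34,"pos":[0,-0.0077,0]},{"jaw":34,"pos":[0,-0.0077,0.0667]},{"jaw":34,"pos":[0,-0.0077,0.12]},{"jaw":34,"pos":[0,-0.0077,0.1467]},{"jaw":34,"pos":[0,-0.0077,0.155]}]' | python3 -m crank && echo '[{"jaw":34},{"jaw":0,"pos":[0,0,0.0017]},{"jaw":0,"pos":[0,0,0.0017]},{"jaw":0,"pos":[0,0,0.0017]},{"jaw":0,"pos":[0,0,0.0017]}]' | python3 -m crank
```

```text
time: 19.23
tool_pos: [427.1, 130.4, 189.3]
tcp_rot: [3.141, -0.0, 0.298]
contact_force: [-0.0, -0.6, 0.0]
grip_width: 34.1
finger_force: 0.0
time: 19.85
tool_pos: [427.1, 130.6, 188.9]
tcp_rot: [3.141, -0.001, 0.298]
contact_force: [-0.4, 0.2, 3.5]
grip_width: 16.2
finger_force: 29.9
```

To row units: 165 mm is 0.55, 110 mm is 0.3667, 0.013 rad is 0.0033.

```bash
echo '[{"jaw":0,"pos":[0,0,-0.1333]},{"jaw":0,"pos":[0,0,-0.3]},{"jaw":0,"pos":[-0.0267,0.1833,-0.3],"twist":0.0033},{"jaw":0,"pos":[-0.0533,0.3667,-0.3],"twist":0.0033},{"jaw":0,"pos":[-0.0767,0.55,-0.3],"twist":0.0033}]' | python3 -m crank && echo '[{"jaw":0,"pos":[-0.0267,0.1833,0]},{"jaw":0,"pos":[-0.0533,0.3667,0]},{"jaw":0,"pos":[-0.0767,0.55,0]},{"jaw":0,"pos":[-0.09,0.7167,0]},{"jaw":0,"pos":[-0.09,0.7167,0]}]' | python3 -m crank && python3 -c "
from h import *
go(492.2,-250.6,226,0.285)"
```

```text
time: 20.48
tool_pos: [453.4, -35.4, 278.9]
tcp_rot: [3.141, -0.0, 0.285]
contact_force: [1.6, 0.5, -0.2]
grip_width: 15.7
finger_force: 29.9
time: 21.1
tool_pos: [488.0, -251.0, 278.4]
tcp_rot: [3.14, -0.0, 0.281]
contact_force: [-0.5, 1.7, -0.7]
grip_width: 16.0
finger_force: 29.9
go [ 4.1  0.7 52.4] turn -0.004 dist 53 tcp [ 488.  -251.   278.4] rpy [ 3.1403e+00 -5.0000e-04  2.8080e-01] q6 0.68
```

To row units: 50 mm is 0.1667, 30 mm is 0.1, -0.004 rad is -0.001.

```bash
echo '[{"jaw":0,"pos":[0.0133,0.0023,0],"twist":-0.001},{"jaw":0,"pos":[0.0133,0.0023,0.1],"twist":-0.001},{"jaw":0,"pos":[0.0133,0.0023,0.1667],"twist":-0.001},{"jaw":0,"pos":[0.0133,0.0023,0.1667],"twist":-0.001}]' | python3 -m crank && python3 -c "
from h import *
go(492.2,-250.6,200.4,0.285)
d=vision.capture('wrist'); crop(d,160,0,500,240,2.2,'w9.png')"
```

```text
time: 21.6
tool_pos: [491.7, -245.6, 227.5]
tcp_rot: [-3.139, 0.002, 0.291]
contact_force: [-0.2, -0.4, -0.3]
grip_width: 15.6
finger_force: 29.9
go [-0.9  4.9 27.1] turn 0.006 dist 28 tcp [ 491.7 -245.6  227.5] rpy [-3.1385e+00  2.4000e-03  2.9080e-01] q6 0.68
```

View pics/w9.png

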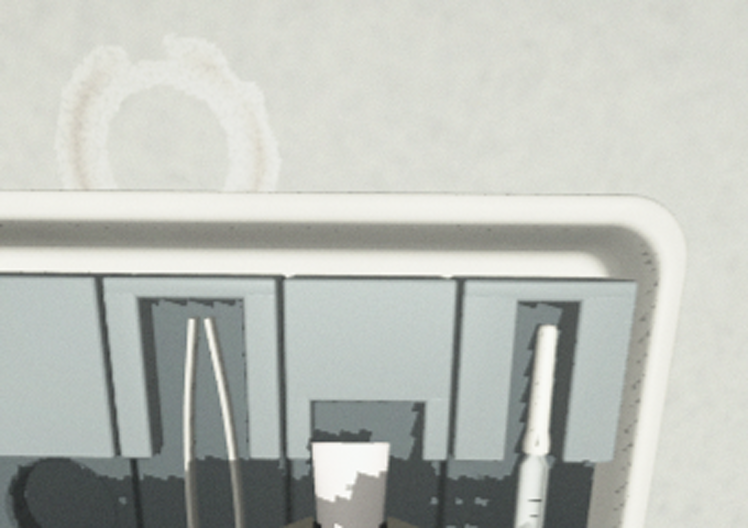

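The forceps and syringe are in place. The tube end at columns 312–388 is about 5 mm left of the pocket centre (368), as the readout says. I'll correct while lowering.

To row units: 1 mm is 0.0033.

```bash
echo '[{"jaw":0,"pos":[0,0.0033,0]},{"jaw":0,"pos":[0,0.0033,0]},{"jaw":0,"pos":[0,0.0033,0]}]' | python3 -m crank; python3 -c "
from h import *
go(492.2,-250.6,200.4,0.285)"
```

```text
time: 22.02
tool_pos: [492.3, -248.4, 229.3]
tcp_rot: [3.141, -0.001, 0.289]
contact_force: [-0.3, -0.9, -0.2]
grip_width: 15.5
finger_force: 29.9
go [-0.8  2.  28.9] turn 0.004 dist 29 tcp [ 492.3 -248.4  229.3] rpy [ 3.1408e+00 -6.0000e-04  2.8870e-01] q6 0.68
```

To row units: 27.5 mm is 0.0917, 24 mm is 0.08, 0.004 rad is 0.001.

```bash
echo '[{"jaw":0,"pos":[-0.0017,0.0067,0.0333],"twist":0.001},{"jaw":0,"pos":[-0.0017,0.0067,0.06],"twist":0.001},{"jaw":0,"pos":[-0.0017,0.0067,0.08],"twist":0.001},{"jaw":0,"pos":[-0.0017,0.0067,0.0917],"twist":0.001},{"jaw":0,"pos":[-0.0017,0.0067,0.0917],"twist":0.001}]' | python3 -m crank; echo '[{"jaw":0},{"jaw":0,"pos":[0,0,0.0017]},{"jaw":0,"pos":[0,0,0.0017]}]' | python3 -m crank
```

```text
time: 22.65
tool_pos: [492.3, -250.4, 201.0]
tcp_rot: [-3.141, 0.0, 0.285]
contact_force: [-0.2, 0.2, 0.0]
grip_width: 16.0
finger_force: 29.9
time: 23.02
tool_pos: [492.4, -250.5, 200.8]
tcp_rot: [3.141, -0.0, 0.285]
contact_force: [-0.0, -0.2, 0.7]
grip_width: 15.7
finger_force: 29.9
```

To row units: 0.6 mm is 0.002, 0.4 mm is 0.0013.

```bash
echo '[{"jaw":0,"pos":[0,0,0.0013]},{"jaw":0,"pos":[0,0,0.002]},{"jaw":0,"pos":[0,0,0.002]}]' | python3 -m crank
```

```text
time: 23.4
tool_pos: [492.4, -250.4, 200.4]
tcp_rot: [3.141, -0.0, 0.285]
contact_force: [-0.7, 0.2, 4.7]
grip_width: 15.9
finger_force: 30.0
```

Contact at +4.7 N. Releasing, then to the vial.

Careful with the scale: shifts go in shares of 30 cm and turns go in shares of 4 rad. That gives: -160 mm is -0.5333, -105 mm is -0.35, 0.15 rad is 0.0375.

```bash
echo '[{"jaw":32},{"jaw":32},{"jaw":32}]' | python3 -m crank && echo '[{"jaw":32,"pos":[0,0,-0.0833]},{"jaw":32,"pos":[0,0,-0.2833]},{"jaw":50,"pos":[0.04,-0.1667,-0.3],"twist":0.0125},{"jaw":50,"pos":[0.0867,-0.35,-0.3],"twist":0.025},{"jaw":50,"pos":[0.1333,-0.5333,-0.3],"twist":0.0375}]' | python3 -m crank && python3 -c "
from h import *
go(536.7,273.5,290,0)"
```

```text
time: 23.78
tool_pos: [492.3, -250.4, 199.9]
tcp_rot: [-3.141, 0.0, 0.285]
contact_force: [-0.6, 0.7, -0.5]
grip_width: 31.7
finger_force: 0.0
time: 24.4
tool_pos: [485.5, -84.2, 290.3]
tcp_rot: [3.141, -0.001, 0.132]
contact_force: [0.1, 0.4, -0.1]
grip_width: 49.4
finger_force: 0.0
go [ 9.790e+01 -3.478e+02  3.000e-01] turn 0.132 dist 361 tcp [485.5 -84.2 290.3] rpy [ 3.1413e+00 -7.0000e-04  1.3220e-01] q6 1.11
```

To row units: -290 mm is -0.9667, -232 mm is -0.7733, 0.132 rad is 0.033.

```bash
echo '[{"jaw":50,"pos":[0.0533,-0.1933,0],"twist":0.0125},{"jaw":50,"pos":[0.1067,-0.3867,0],"twist":0.025},{"jaw":50,"pos":[0.1633,-0.58,0],"twist":0.033},{"jaw":50,"pos":[0.2167,-0.7733,0],"twist":0.033},{"jaw":50,"pos":[0.2733,-0.9667,0],"twist":0.033}]' | python3 -m crank && echo '[{"jaw":50,"pos":[0.0267,-0.1867,0]},{"jaw":50,"pos":[0.0267,-0.1933,0]},{"jaw":50,"pos":[0.0267,-0.1933,0.1]},{"jaw":50,"pos":[0.0267,-0.1933,0.1]},{"jaw":50,"pos":[0.0267,-0.1933,0.1]}]' | python3 -m crank
python3 - <<'E'
from h import *
go(536.7,273.5,201,0)
d=vision.capture("wrist"); a=cv2.cvtColor(d["color"],cv2.COLOR_RGB2HSV)
m=cv2.inRange(a,(98,130,120),(115,255,255)); c=sorted(cv2.findContours(m,0,2)[0],key=cv2.contourArea)[-3:]
for k in c:
    (u,v),r=cv2.minEnclosingCircle(k); print(round(u),round(v),round(r,1),ray(d,(u,v),46).round(1),cv2.contourArea(k))
E
```

```text
time: 25.02
tool_pos: [528.0, 214.8, 290.1]
tcp_rot: [3.141, -0.0, 0.003]
contact_force: [0.4, -0.7, -0.7]
grip_width: 50.0
finger_force: 0.0
time: 25.65
tool_pos: [536.2, 270.1, 260.8]
tcp_rot: [3.142, -0.0, 0.002]
contact_force: [-0.7, 0.8, 0.9]
grip_width: 50.3
finger_force: 0.0
go [ 0.5 -3.4 59.8] turn 0.002 dist 60 tcp [536.2 270.1 260.8] rpy [ 3.1415e+00 -4.0000e-04  1.8000e-03] q6 1.91
312 227 10.7 [[537.8 274.1  46. ]] 299.0
637 48 36.1 [[657.6  72.   46. ]] 759.5
532 244 21.0 [[524.1 106.4  46. ]] 877.5
```

To row units: 59.5 mm is 0.1983, 50 mm is 0.1667.

```bash
echo '[{"jaw":46,"pos":[0.0033,-0.012,0]},{"jaw":46,"pos":[0.0033,-0.012,0.1]},{"jaw":46,"pos":[0.0033,-0.012,0.1667]},{"jaw":46,"pos":[0.0033,-0.012,0.1983]},{"jaw":46,"pos":[0.0033,-0.012,0.1983]}]' | python3 -m crank && echo '[{"jaw":0},{"jaw":0},{"jaw":0},{"jaw":0},{"jaw":0}]' | python3 -m crank; echo '[{"jaw":0},{"jaw":0}]' | python3 -m crank
```

```text
time: 26.32
tool_pos: [537.0, 274.4, 200.6]
tcp_rot: [3.141, 0.0, 0.003]
contact_force: [0.4, 0.6, 0.1]
grip_width: 46.1
finger_force: 0.0
time: 26.95
tool_pos: [537.1, 274.4, 201.2]
tcp_rot: [-3.141, -0.001, 0.003]
contact_force: [-0.5, 0.1, 5.4]
grip_width: 23.0
finger_force: 30.0
time: 27.2
tool_pos: [537.1, 274.4, 201.2]
tcp_rot: [-3.141, -0.001, 0.003]
contact_force: [-0.6, -0.3, 6.1]
grip_width: 23.1
finger_force: 30.0
```

A width of 23.1 mm means the vial's square post is about 20° off the fingers. I'll open, turn and regrip.

To row units: 0.353 rad is 0.0883.

```bash
echo '[{"jaw":40},{"jaw":40},{"jaw":40,"twist":0.044},{"jaw":40,"twist":0.0883},{"jaw":40,"twist":0.0883}]' | python3 -m crank && echo '[{"jaw":0},{"jaw":0},{"jaw":0},{"jaw":0}]' | python3 -m crank
```

```text
time: 27.82
tool_pos: [536.8, 274.3, 200.2]
tcp_rot: [3.141, 0.001, -0.349]
contact_force: [-0.5, 0.1, 0.4]
grip_width: 40.2
finger_force: 0.0
time: 28.32
tool_pos: [536.9, 274.4, 200.6]
tcp_rot: [3.142, -0.0, -0.35]
contact_force: [0.0, 0.3, -0.6]
grip_width: 20.2
finger_force: 30.0
```

```bash
echo '[{"jaw":0},{"jaw":0}]' | python3 -m crank
```

```text
time: 28.58
tool_pos: [536.9, 274.4, 200.6]
tcp_rot: [3.142, -0.0, -0.35]
contact_force: [0.4, -0.6, 0.7]
grip_width: 20.7
finger_force: 30.0
```

To row units: 0.13 rad is 0.0325.

```bash
echo '[{"jaw":34},{"jaw":34},{"jaw":34,"twist":0.0325},{"jaw":34,"twist":0.0325}]' | python3 -m crank && echo '[{"jaw":0},{"jaw":0},{"jaw":0},{"jaw":0},{"jaw":0}]' | python3 -m crank
```

```text
time: 29.08
tool_pos: [536.9, 274.4, 200.6]
tcp_rot: [3.142, -0.0, -0.479]
contact_force: [0.1, -0.1, -0.5]
grip_width: 33.8
finger_force: 0.0
time: 29.7
tool_pos: [536.9, 274.4, 200.6]
tcp_rot: [3.142, -0.0, -0.48]
contact_force: [0.2, -0.6, -0.4]
grip_width: 19.3
finger_force: 30.0
```

To row units: 0.09 rad is 0.0225.

```bash
echo '[{"jaw":30},{"jaw":30},{"jaw":30,"twist":0.0225},{"jaw":30,"twist":0.0225}]' | python3 -m crank && echo '[{"jaw":0},{"jaw":0},{"jaw":0},{"jaw":0},{"jaw":0}]' | python3 -m crank
```

```text
time: 30.2
tool_pos: [536.9, 274.4, 200.6]
tcp_rot: [3.142, -0.0, -0.57]
contact_force: [-1.1, 0.1, -1.5]
grip_width: 29.8
finger_force: 0.0
time: 30.82
tool_pos: [536.9, 274.4, 200.6]
tcp_rot: [3.142, -0.0, -0.57]
contact_force: [-0.1, -0.3, -0.7]
grip_width: 18.2
finger_force: 30.0
```

Aligned now at 18.2 mm. Lifting and carrying it to the well.

To row units: 150 mm is 0.5, 100 mm is 0.3333, -0.31 rad is -0.0775.

```bash
echo '[{"jaw":0,"pos":[0,0,-0.1]},{"jaw":0,"pos":[0,0,-0.2833]},{"jaw":0,"pos":[0.07,0.1633,-0.3167],"twist":-0.025},{"jaw":0,"pos":[0.1433,0.3333,-0.3167],"twist":-0.05},{"jaw":0,"pos":[0.2133,0.5,-0.3167],"twist":-0.0775}]' | python3 -m crank && python3 -c "
from h import *
go(464.2,-155,296,0.285)"
```

```text
time: 31.45
tool_pos: [509.3, 112.1, 296.0]
tcp_rot: [-3.141, -0.001, -0.256]
contact_force: [0.9, -0.8, -0.3]
grip_width: 18.2
finger_force: 30.0
go [ 24.  269.8  -0. ] turn -0.541 dist 271 tcp [509.3 112.1 296. ] rpy [-3.1415e+00 -1.0000e-03 -2.5600e-01] q6 1.9
```

To row units: 269.8 mm is 0.8993, 220 mm is 0.7333, -0.541 rad is -0.1353.

```bash
echo '[{"jaw":0,"pos":[0.0167,0.1833,0],"twist":-0.0275},{"jaw":0,"pos":[0.0333,0.3667,0],"twist":-0.055},{"jaw":0,"pos":[0.05,0.55,0],"twist":-0.0825},{"jaw":0,"pos":[0.0667,0.7333,0],"twist":-0.11},{"jaw":0,"pos":[0.08,0.8993,0],"twist":-0.1353}]' | python3 -m crank && echo '[{"jaw":0},{"jaw":0,"pos":[0,0,0.1]},{"jaw":0,"pos":[0,0,0.2]},{"jaw":0,"pos":[0,0,0.2]},{"jaw":0,"pos":[0,0,0.2]}]' | python3 -m crank && python3 -c "
from h import *
go(464.2,-155,202,0.285)
d=vision.capture('wrist'); crop(d,160,0,500,240,2.2,'w10.png')"
```

```text
time: 32.08
tool_pos: [463.0, -155.2, 295.8]
tcp_rot: [3.141, -0.0, 0.284]
contact_force: [0.6, -0.1, 0.4]
grip_width: 18.5
finger_force: 30.0
time: 32.7
tool_pos: [464.1, -152.9, 236.5]
tcp_rot: [3.141, -0.001, 0.281]
contact_force: [0.1, 0.3, -0.9]
grip_width: 18.5
finger_force: 30.0
go [-0.5  2.1 34.5] turn -0.004 dist 35 tcp [ 464.1 -152.9  236.5] rpy [ 3.1409e+00 -8.0000e-04  2.8120e-01] q6 0.81
```

View pics/w10.png

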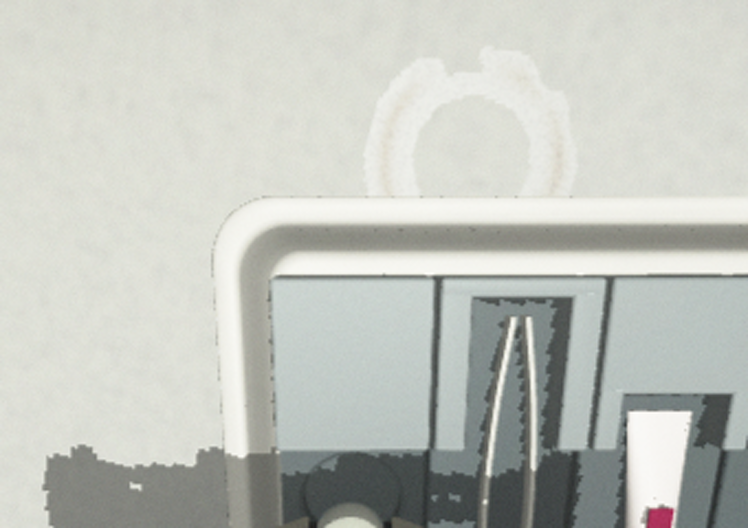

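The vial at column 350 is over the well (centre column 352). Lowering.

To row units: 32.5 mm is 0.1083, 30 mm is 0.1.

```bash
echo '[{"jaw":0,"pos":[0,0.0053,0.0467]},{"jaw":0,"pos":[0,0.0053,0.08]},{"jaw":0,"pos":[0,0.0053,0.1]},{"jaw":0,"pos":[0,0.0053,0.1083]},{"jaw":0,"pos":[0,0.0053,0.1083]}]' | python3 -m crank; echo '[{"jaw":0,"pos":[0,0,0.0017]},{"jaw":0,"pos":[0,0,0.0017]}]' | python3 -m crank
```

```text
time: 33.38
tool_pos: [464.0, -154.9, 203.0]
tcp_rot: [-3.142, 0.0, 0.281]
contact_force: [-0.3, 0.4, -0.5]
grip_width: 18.1
finger_force: 30.0
time: 33.62
tool_pos: [464.1, -154.9, 202.8]
tcp_rot: [3.141, -0.0, 0.281]
contact_force: [-0.6, 0.4, -0.0]
grip_width: 18.2
finger_force: 30.0
```

```bash
echo '[{"jaw":0,"pos":[0,0,0.0017]},{"jaw":0,"pos":[0,0,0.0017]}]' | python3 -m crank; echo '[{"jaw":0,"pos":[0,0,0.0017]},{"jaw":0,"pos":[0,0,0.0017]}]' | python3 -m crank
```

```text
time: 33.88
tool_pos: [464.0, -154.9, 202.2]
tcp_rot: [3.141, -0.0, 0.281]
contact_force: [-0.0, 0.1, -0.3]
grip_width: 18.3
finger_force: 30.0
time: 34.12
tool_pos: [464.1, -154.9, 202.0]
tcp_rot: [3.141, -0.0, 0.281]
contact_force: [-0.4, -0.1, 5.1]
grip_width: 18.2
finger_force: 30.0
```

Bottomed out where expected (202.0, +5 N). Releasing slowly, rising and checking.

To row units: -120 mm is -0.4, -110 mm is -0.3667.

```bash
echo '[{"jaw":30},{"jaw":30},{"jaw":30}]' | python3 -m crank && echo '[{"jaw":30,"pos":[0,0,-0.0833]},{"jaw":30,"pos":[0,0,-0.25]},{"jaw":30,"pos":[0,0,-0.3333]},{"jaw":30,"pos":[-0.1667,0.0667,-0.3667]},{"jaw":30,"pos":[-0.2333,0.1667,-0.4]}]' | python3 -m crank
python3 - <<'E'
from h import *
for i in range(1): 
    pass
d=vision.capture("wrist"); s=vision.capture("side")
w=cv2.resize(d["color"][10:240,150:490],None,fx=1.55,fy=1.55,interpolation=2); q=cv2.resize(s["color"][130:400,170:390],(270,331))
o=np.zeros((357,530+270,3),np.uint8); o[:w.shape[0],:w.shape[1]]=w[:357,:530]; o[:331,530:]=q
cv2.imwrite("pics/fin.png",o[:,:,::-1])
E
```

```text
time: 34.5
tool_pos: [464.0, -154.9, 201.5]
tcp_rot: [-3.142, 0.0, 0.281]
contact_force: [-1.2, 0.1, -0.1]
grip_width: 30.1
finger_force: 0.0
time: 35.12
tool_pos: [409.0, -222.3, 322.0]
tcp_rot: [-3.141, 0.001, 0.282]
contact_force: [0.7, -0.6, -0.7]
grip_width: 30.0
finger_force: 0.0
```

View pics/fin.png

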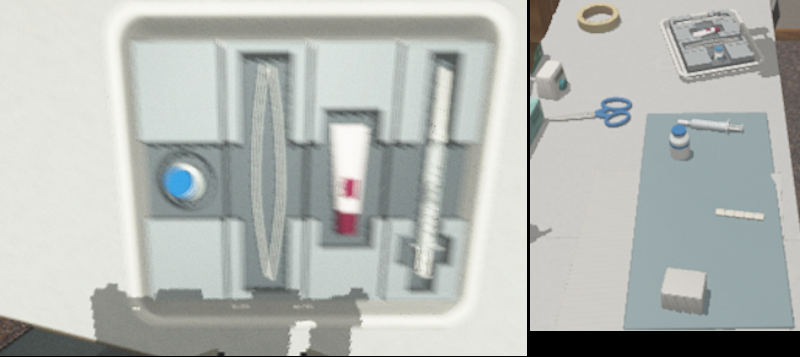

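All four items are in their nests: vial upright in the well (180,182), forceps (268,170), tube (348,180), and syringe with its flange in the slot (425,247). The look-alikes haven't moved. I'll let the arm settle and hand in.

```bash
echo '[{"jaw":30},{"jaw":30},{"jaw":30},{"jaw":30}]' | python3 -m crank && python3 -c "
from plant import bot
print(bot.close_job())"
```

```text
time: 35.72
tool_pos: [410.8, -221.8, 321.4]
tcp_rot: [-3.141, 0.0, 0.282]
contact_force: [0.2, 0.0, -0.4]
grip_width: 29.9
finger_force: 0.0
the job is handed in; nothing more can be done
None
```

I set the slim syringe, forceps, tube and small vial down in their nests, left the fat syringe and big vial on the board, and handed the job in at about 36 s; the fingertips did briefly press at 47 N, probably on the board, while reaching for the forceps, and no verdict came back.

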